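# Oil the frame clamp's pin and hold its lever ready over it

### The job

Oil the pivot pin of the embroidery-frame clamp by pushing the cap of its oil pump all the way down and letting it spring back up; only then pick up the loose clamp lever by its balance point. Hold the lever level and still with its hub centred about 3 cm above the top of the pin and its arm pointing along the clamp towards the yoke, as it will be fitted, so that I can slip a washer underneath. Finish while still holding it there: do not put it down or let go, and leave the thread cones, card box and tape measure where they are.

Things in the scene. Friction and masses are not known exactly. Their poses are not given: they have to be found in the camera images.
- clamp: Grey cast clamp base fixed to the table, 300 mm long, 16 mm thick, 90 mm wide (50 mm at the yoke end). Origin: on the pin's axis at table level; x runs along the base, z up. Pump bottle at x = -115 mm, pin at 0, yoke (two lugs 48 mm high, 24 mm gap, the arm's slot) at x = +130 mm. x points away from the robot, up to 20 degrees either way; left or right of the middle.
- pin_top (a point): Centre of the top of the upright steel pivot pin, 75 mm above the table: 12 mm diameter, standing on a grey boss that is 28 mm across at its top and 50 mm high. Axes as the clamp's.
- pump_top (a point): Centre of the flat top of the pump's grey cap (32 mm across, 14 mm tall, a thin spout reaching 46 mm from its axis towards the pin), on a white bottle 56 mm across fixed in the clamp's base. 136 mm above the table when up; moves down with the cap. Nothing stands above it. Axes as the clamp's.
- pump (a joint): How far the cap is pressed: 0 up, 0.008 m fully down. It is sprung: about 2.5 N starts it and about 7.5 N holds it fully down; it springs back up when released.
- lever: Loose dark steel lever lying flat, 0.35 to 0.65 kg. Origin: centre of the hub's underside; x from hub along the straight arm to the knob, z up. Hub: ring 42 mm across, 28 high, 16 mm bore. Arm: bar 14 mm wide, 4 to 24 mm above the underside. Black knob 26 mm across, 32 high, at x = 165 mm. x points away from the robot, up to 35 degrees either way; on the other side of the middle from the clamp.
- lever_balance (a point): The lever's balance point (centre of mass seen from above), 50 mm from the hub's axis along the arm, at the arm's mid-height, 14 mm above the lever's underside. Axes as the lever's.
- lever_knob (a point): Top centre of the lever's black knob, 165 mm from the hub's axis, 32 mm above the lever's underside.
- cone_black: Bystander: cone of black thread on a grey foot 84 mm across, 150 mm tall, standing beyond the work. Origin: centre of its underside.
- cone_gold: Bystander: cone of gold thread, the same size, at the right. Origin: centre of its underside.
- card_box: Bystander: white open box of cards, 110 x 160 mm, about 110 mm tall, at the left. Origin: centre of its underside.
- tape: Bystander: round yellow tape measure, 58 mm across, 23 mm tall, at the right. Origin: centre of its underside.
Things that resemble listed ones, but are neither listed nor needed, are in the scene too. What is meant by the lever is not red or yellow, and is the larger of those in its own colour.

How it is judged:
On the way, in this order (a step that is already met when the one before it is completed fails the run):
1. the pump cap is pushed down (at least 6.5 of its 8 mm) while the lever still lies where it was (value of joint pump above 0.0065 m and distance of lever from where it was at the start of the episode below 0.03 m), for 0.05 s.
2. the cap has sprung back up (within 1.5 mm) (value of joint pump below 0.0015 m), for 0.1 s.
3. the lever is lifted clear of the table, held by the fingers within 20 mm of its balance point along the arm (height (world z) of lever_balance above 0.05 m and contact force between the fingers and lever above 2 N and x of the grasp point in the frame of lever_balance between -0.02 and 0.02 m), for 0.2 s.
At the end, for the whole second after the job is handed in: The fingers hold the lever within 20 mm of its balance point along the arm; hub within 10 mm of the pin's axis and 12 to 55 mm above its top; level within 5 degrees; arm towards the yoke within 8.5 degrees; still, not touching the clamp; pump cap up (horizontal distance between lever and pin_top below 0.01 m and z of lever in the frame of pin_top between 0.012 and 0.055 m and angle between lever's own z axis and vertical below 0.09 rad and angle between the x axis of lever and the x axis of clamp, either way round below 0.15 rad and x of lever_knob in the frame of clamp above 0.1 m and x of the grasp point in the frame of lever_balance between -0.02 and 0.02 m and contact force between the fingers and lever above 2 N and contact force between clamp and lever below 0.3 N and linear speed of lever below 0.02 m/s and angular speed of lever below 0.15 rad/s and value of joint pump below 0.0015 m); the arm keeps its last pose, push and grip.
It fails at once if the cone of black thread is moved more than 25 mm or tipped more than 15 degrees (distance of cone_black from where it was at the start of the episode above 0.025 m or angle between cone_black's own z axis and vertical above 0.26 rad).
It fails at once if the cone of gold thread is moved more than 25 mm or tipped more than 15 degrees (distance of cone_gold from where it was at the start of the episode above 0.025 m or angle between cone_gold's own z axis and vertical above 0.26 rad).
It fails at once if the card box is moved more than 25 mm or tipped more than 15 degrees (distance of card_box from where it was at the start of the episode above 0.025 m or angle between card_box's own z axis and vertical above 0.26 rad).
It fails at once if the tape measure is moved more than 25 mm or tipped more than 15 degrees (distance of tape from where it was at the start of the episode above 0.025 m or angle between tape's own z axis and vertical above 0.26 rad).
It also fails if it takes over 70 s, if anything falls off the work surface, if the arm or the gripper's body presses on something with over 40 N, if the wrist force passes 120 N, or if a joint passes its speed limit or range.

### The arm

A 6-joint arm with a two-finger parallel gripper is mounted at the origin on the work surface. World frame = base frame: x ahead of the robot, y to its left, z up, the work surface at z = 0. Lengths are in m, angles in rad, forces in N, time in s.
With the tool pointing down it reaches from about 0.35 to 0.975 m from the base axis. Payload 4.9 kg.
Tool frame: the origin (TCP) lies midway between the tips of the shut fingers; the grasp point (between the pads) lies 19 mm behind it; z points along the fingers, y is the line along which they close (so a half turn about z gives the same grasp; the last joint's range is limited). The gripper opens to 85 mm and grips with 20 to 120 N. Pads are 22 mm wide; open, the fingers measure 114 mm over their backs; the gripper's body (76 mm by 85 mm) begins 54 mm behind the grasp point. The pads swing forward as they close: fully open they stand 13 mm farther back than shut.
Start: joints at [1.2, 0.053, 1.613, -0, 1.476, -0.119], TCP at [0.156, 0.605, 0.231] pointing down, gripper open.
Joint ranges: [-3.01, 3.01], [-1.01, 2.22], [0.06, 2.58], [-1.02, 4.17], [0.09, 2.62], [-3.14, 3.14]. Speed limits (rad/s): [2.57, 2.57, 3.14, 3.14, 3.14, 3.14].

### API

Orientations are given as a rotation vector (axis times angle).
In Python, from station import ctrl gives the robot as it stands.
- The arm moves only by the tool step_arm, never from a script. Its argument "targets" is a list of rows, each an object with "travel": the shift along the world's x, y, z as a fraction of full scale, a list of three; "angular": the turn, a rotation vector about the world's x, y, z as a fraction of full scale, a list of three; "gripper": the opening, from 0 (shut) to 1 (fully open). In form: [{"travel": [x, y, z], "angular": [rx, ry, rz], "gripper": gripper}, ...]. A call has 1 to 10 rows; each row is the pose to reach, as a shift and turn from the pose commanded when the call began; what a row does not reach only later rows make up. Full scale, the value 1, is 0.6 m for a shift and pi/4 rad for a turn. A row lasts 1/10 s, in which the tool goes at most 50 mm and 8.59 degrees, less where a joint would pass 70% of its speed; a pose out of reach is approached as far as the arm can. A call with a number of a shift or a turn outside -1 to 1 is refused whole. A call with a gripper value outside its range is refused whole. The fingers move at their own pace and stop on an object; "squeeze" is the grip in N (left out, the last holds). Time passes only in rows, so rows that repeat a pose let the fingers close. It gives the time, the measured TCP pose, the force, the opening and the grip force at its end, in the units of the state.
- ctrl.get_obs(): the state, without advancing time (a new reading comes with each control period).
- ctrl.get_image(name): name is "scene" or "top" or "wrist"; returns a dict with "img" (420x560x3 uint8, red, green, blue), "fx", "fy", "cx", "cy" (pixels), "rvec" (rotation vector, rad) and "tvec" (3), from world to camera coordinates, as OpenCV has them. Camera axes: x right, y down, z forward; pixel columns grow to the right and rows downward; lengths in m; the calibration is good to about 2 mm. A picture is of the moment at which its call begins. There is no depth.
- ctrl.finish_job(): hands the job in; it is judged then, once.
The state is a dict: "t": time; "q": joint angles; "dq": joint speeds; "effort": joint torques, N m; "tool_pos": TCP position; "tool_rot": TCP orientation; "contact_force": force on the tool from outside, world axes, zero at the start; "wrist_torque": the same for the moment, N m; "opening": finger opening in m; "grip_force": force on a finger pad.
Only numpy, scipy, OpenCV 4.12 (cv2) and the standard library are available. Lean on these libraries where they do the work, as an engineer would, in place of code of your own. Each camera call takes 0.05 s, during which the arm holds its last target. There are 200 camera calls.

## Working session

There is one attempt and no reset: what is moved stays moved. The work goes in short steps, Python scripts to look and compute and a tool call to move; the robot and the scene stay as the last step left them, time stands still between calls to the robot, and variables do not carry over. Pictures are saved under pics/ and viewed, at most 10 in all, crops included, and the job is handed in when it is done.

Besides the shell and the picture viewer there is one more tool, called as name(argument=value, ...) on one line, values as JSON. step_arm: Moves the arm, as the interface text tells. Its arguments: {"type":"object","properties":{"targets":{"type":"array"},"squeeze":{"type":"number"}},"required":["targets"]}

```bash
mkdir -p pics
cat > h.py <<'E'
import numpy as np, cv2, pickle
from station import ctrl
def grab(n,tag):
    d=ctrl.get_image(n); pickle.dump(d,open(f'pics/{tag}.pkl','wb')); cv2.imwrite(f'pics/{tag}.png',d['img'][:,:,::-1]); return d
def load(tag): return pickle.load(open(f'pics/{tag}.pkl','rb'))
def ray(d,u,v):
    R=cv2.Rodrigues(np.array(d['rvec'],float))[0]; t=np.array(d['tvec'],float)
    r=R.T@np.array([(u-d['cx'])/d['fx'],(v-d['cy'])/d['fy'],1]); return -R.T@t, r
def onz(d,u,v,z):
    c,r=ray(d,u,v); return c+r*(z-c[2])/r[2]
def proj(d,P):
    return cv2.projectPoints(np.array(P,float).reshape(-1,3),np.array(d['rvec'],float),np.array(d['tvec'],float),np.array([[d['fx'],0,d['cx']],[0,d['fy'],d['cy']],[0,0,1]],float),None)[0].reshape(-1,2)
E
python3 - <<'E'
from h import *
a=grab('top','top0');b=grab('scene','scene0')
for d in(a,b): print(d['fx'],d['cx'],ray(d,280,210))
print(ctrl.get_obs())
E
```

```text
392.2093546365133 277.9436241642741 (array([0.52708513, 0.0205296 , 1.3042632 ]), array([ 0.06284503,  0.00265857, -0.99808309]))
492.0508386795398 275.18939323803875 (array([ 1.14880536, -0.78194768,  1.12589219]), array([-0.3726534 ,  0.57369897, -0.72955622]))
{'t': 0.1, 'q': array([ 1.20001147e+00,  5.32743988e-02,  1.61417238e+00, -1.12409516e-05,
        1.47602251e+00, -1.18996030e-01]), 'dq': array([ 0.00050559, -0.00168783, -0.00254265, -0.00036436, -0.00201782,
       -0.001935  ]), 'effort': array([-8.70716781e-05, -3.94910789e+01, -3.71358669e+01, -1.48503382e-04,
        4.01643512e-03,  1.58439491e-05]), 'tool_pos': array([0.15550029, 0.60475133, 0.23018679]), 'tool_rot': array([-3.94407427e-01, -3.11628763e+00,  2.86372310e-03]), 'contact_force': array([-0.65496572, -0.5067711 , -0.68081671]), 'wrist_torque': array([ 0.08440983, -0.02869142, -0.05453753]), 'grip_force': 0.0, 'opening': 0.08563709500254024}
```

View pics/top0.png

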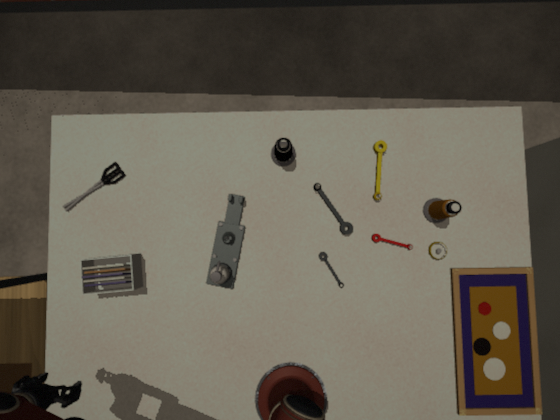

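View pics/scene0.png

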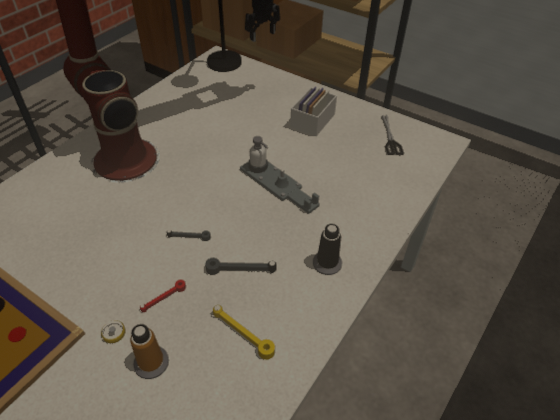

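The top view shows the clamp with its pump at (220,273), pin at (228,238) and yoke at (236,200). The large dark lever has its hub at (346,228) and knob at (317,187). The scene view shows the lever hub at (212,266), its knob at (272,266), the pump cap at (258,141) and the pin at (283,177).

Run:
```python
from h import *
a=load('top0')['img'];b=load('scene0')['img']
def up(i,u0,v0,w,h,f): return cv2.resize(i[v0:v0+h,u0:u0+w,::-1],None,fx=f,fy=f,interpolation=cv2.INTER_CUBIC)
A=up(a,195,175,80,120,5);B=up(a,300,170,70,75,5)
c=np.zeros((600,760,3),np.uint8);c[:,:400]=A;c[:375,405:755]=B
c=cv2.convertScaleAbs(c,alpha=1.6);cv2.imwrite('pics/z1.png',c)
C=up(b,235,125,95,90,6);C=cv2.convertScaleAbs(C,alpha=1.6);cv2.imwrite('pics/z2.png',C)
# lever mask
for tag,(u0,v0,w,h) in(('top0',(305,175,55,65)),('scene0',(200,250,85,30))):
    d=load(tag);g=cv2.cvtColor(d['img'],cv2.COLOR_RGB2GRAY)[v0:v0+h,u0:u0+w]
    m=(g<90).astype(np.uint8);n,l,s,ce=cv2.connectedComponentsWithStats(m);k=1+s[1:,4].argmax()
    p=np.argwhere(l==k)[:,::-1]+[u0,v0];W=np.array([onz(d,*q,0.014)[:2] for q in p])
    r=cv2.minAreaRect(W.astype(np.float32));print(tag,s[k],r)
    dt=cv2.distanceTransform((l==k).astype(np.uint8),cv2.DIST_L2,5);_,mx,_,loc=cv2.minMaxLoc(dt);print('hub',loc[0]+u0,loc[1]+v0,mx,onz(d,loc[0]+u0,loc[1]+v0,.014))
```

```text
top0 [  8   8  40  53 388] ((0.6079584360122681, -0.1439395248889923), (0.2010485827922821, 0.04273581504821777), 36.974464416503906)
hub 317 188 3.196899890899658 [ 0.67901006 -0.09965647  0.014     ]
scene0 [  4   8  73  17 687] ((0.6090896725654602, -0.14873947203159332), (0.20062193274497986, 0.055238276720047), 34.77644729614258)
hub 213 266 7.796899795532227 [ 0.54724988 -0.19215102  0.014     ]
```

View pics/z1.png

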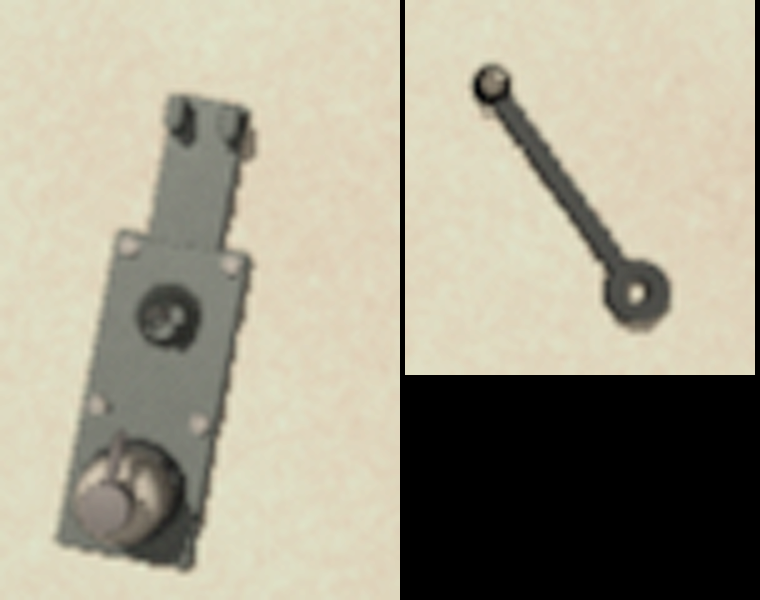

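View pics/z2.png

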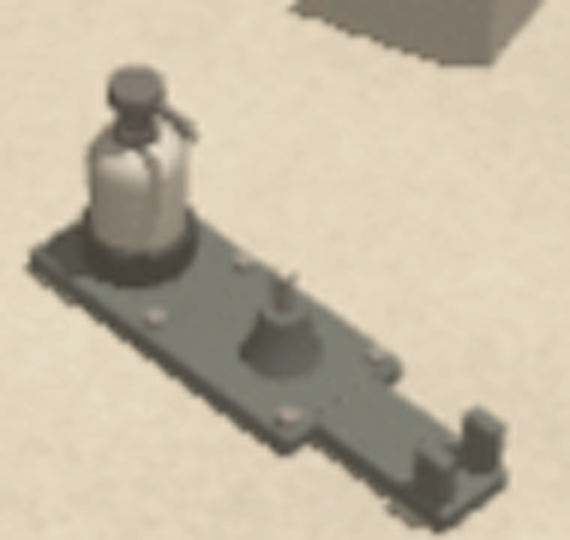

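The zooms show the pump cap at top pixel (216.1,276.2), the pin top at (227.6,238.2), the lever hub at (346,228.2) and the knob at (317,186.2). In the scene view the cap is at (257.4,137.6) and the pin top at (282.7,170.7).

Run:
```python
from h import *
a=load('top0');b=load('scene0')
f=lambda x,y:(195+(x+.5)/5-.5,175+(y+.5)/5-.5)
g=lambda x,y:(235+(x+.5)/6-.5,125+(y+.5)/6-.5)
L=lambda x,y:(300+(x-404.5)/5-.5,170+(y+.5)/5-.5)
print('cap',onz(a,*f(107,508),.136),onz(b,*g(137,79),.136))
print('pin',onz(a,*f(165,318),.075),onz(b,*g(289,276),.075))
hub=onz(a,*L(637,293),.028);kn=onz(a,*L(491,82),.032);v=kn-hub
print('lever',hub,kn,np.hypot(*v[:2]),np.degrees(np.arctan2(v[1],v[0])))
c=[onz(a,*f(*p),.016) for p in((118,232),(250,258),(192,572),(58,543))]
for i,j in((3,0),(2,1)):
    w=c[j]-c[i];print('base edge',np.hypot(*w[:2]),np.degrees(np.arctan2(w[1],w[0])))
print(np.array(c).round(4))
```

```text
cap [0.40823752 0.2160422  0.136     ] [0.40650188 0.2179671  0.136     ]
pin [0.51907145 0.18923202 0.075     ] [0.52342464 0.1913387  0.075     ]
lever [ 0.54445285 -0.18911451  0.028     ] [ 0.68346385 -0.09748958  0.032     ] 0.16649079908504674 33.38967724562497
base edge 0.20558241933447574 -11.31799947895739
base edge 0.2069057911638692 -11.1371770495154
[[0.5756 0.2278 0.016 ]
 [0.557  0.1411 0.016 ]
 [0.354  0.1811 0.016 ]
 [0.374  0.2682 0.016 ]]
```

step_arm(targets=[{"travel": [0.42,-0.647,-0.05],"angular": [0,0,0],"gripper": 0},{"travel": [0.42,-0.647,-0.05],"angular": [0,0,0],"gripper": 0},{"travel": [0.42,-0.647,-0.05],"angular": [0,0,0],"gripper": 0},{"travel": [0.42,-0.647,-0.05],"angular": [0,0,0],"gripper": 0},{"travel": [0.42,-0.647,-0.05],"angular": [0,0,0],"gripper": 0},{"travel": [0.42,-0.647,-0.05],"angular": [0,0,0],"gripper": 0},{"travel": [0.42,-0.647,-0.05],"angular": [0,0,0],"gripper": 0},{"travel": [0.42,-0.647,-0.05],"angular": [0,0,0],"gripper": 0},{"travel": [0.42,-0.647,-0.05],"angular": [0,0,0],"gripper": 0},{"travel": [0.42,-0.647,-0.05],"angular": [0,0,0],"gripper": 0}])

```text
t: 1.1
tool_pos: [0.409, 0.2136, 0.2006]
tool_rot: [-0.403, -3.115, 0.002]
contact_force: [0.8, -0.8, -0.3]
opening: 0.0004
grip_force: 0.0
```

step_arm(targets=[{"travel": [0,0,0],"angular": [0,0,0],"gripper": 0},{"travel": [0,0,0],"angular": [0,0,0],"gripper": 0},{"travel": [0,0,0],"angular": [0,0,0],"gripper": 0}])

```text
t: 1.4
tool_pos: [0.407, 0.2183, 0.2012]
tool_rot: [-0.391, -3.117, -0.0]
contact_force: [-1.0, 0.2, -0.3]
opening: 0.0001
grip_force: 0.0
```

step_arm(targets=[{"travel": [0,0,-0.05],"angular": [0,0,0],"gripper": 0},{"travel": [0,0,-0.09],"angular": [0,0,0],"gripper": 0},{"travel": [0,0,-0.1],"angular": [0,0,0],"gripper": 0},{"travel": [0,0,-0.106],"angular": [0,0,0],"gripper": 0},{"travel": [0,0,-0.112],"angular": [0,0,0],"gripper": 0},{"travel": [0,0,-0.116],"angular": [0,0,0],"gripper": 0},{"travel": [0,0,-0.118],"angular": [0,0,0],"gripper": 0},{"travel": [0,0,-0.118],"angular": [0,0,0],"gripper": 0},{"travel": [0,0,-0.118],"angular": [0,0,0],"gripper": 0}])

```text
t: 2.3
tool_pos: [0.4084, 0.2176, 0.1316]
tool_rot: [0.394, 3.115, 0.003]
contact_force: [-1.7, 2.3, 4.6]
opening: -0.0
grip_force: 2.4
```

Contact has been made at about 4.6 N, so the cap is partway down; I'll press further.

step_arm(targets=[{"travel": [0,0,-0.003],"angular": [0,0,0],"gripper": 0},{"travel": [0,0,-0.005],"angular": [0,0,0],"gripper": 0},{"travel": [0,0,-0.007],"angular": [0,0,0],"gripper": 0},{"travel": [0,0,-0.008],"angular": [0,0,0],"gripper": 0},{"travel": [0,0,-0.008],"angular": [0,0,0],"gripper": 0},{"travel": [0,0,-0.008],"angular": [0,0,0],"gripper": 0}])

```text
t: 2.9
tool_pos: [0.4085, 0.2176, 0.128]
tool_rot: [0.394, 3.115, 0.002]
contact_force: [-5.2, 2.1, 11.4]
opening: -0.0001
grip_force: 5.9
```

step_arm(targets=[{"travel": [0,0,-0.003],"angular": [0,0,0],"gripper": 0},{"travel": [0,0,-0.003],"angular": [0,0,0],"gripper": 0},{"travel": [0,0,-0.003],"angular": [0,0,0],"gripper": 0}])

```text
t: 3.2
tool_pos: [0.4086, 0.2176, 0.1278]
tool_rot: [0.394, 3.116, 0.002]
contact_force: [-9.9, -0.8, 20.5]
opening: 0.0003
grip_force: 10.2
```

step_arm(targets=[{"travel": [0,0,0.02],"angular": [0,0,0],"gripper": 0},{"travel": [0,0,0.08],"angular": [0,0,0],"gripper": 0},{"travel": [0,0,0.15],"angular": [0,0,0],"gripper": 0},{"travel": [0,0,0.2],"angular": [0,0,0],"gripper": 0},{"travel": [0,0,0.2],"angular": [0,0,0],"gripper": 0},{"travel": [0,0,0.2],"angular": [0,0,0],"gripper": 0}])

```text
t: 3.8
tool_pos: [0.4081, 0.2167, 0.244]
tool_rot: [0.395, 3.115, -0.0]
contact_force: [0.3, -0.5, -0.5]
opening: -0.0001
grip_force: 0.0
```

step_arm(targets=[{"travel": [0.297,-0.631,-0.05],"angular": [0,0,1.0],"gripper": 1},{"travel": [0.297,-0.631,-0.05],"angular": [0,0,1.0],"gripper": 1},{"travel": [0.297,-0.631,-0.05],"angular": [0,0,1.0],"gripper": 1},{"travel": [0.297,-0.631,-0.05],"angular": [0,0,1.0],"gripper": 1},{"travel": [0.297,-0.631,-0.05],"angular": [0,0,1.0],"gripper": 1},{"travel": [0.297,-0.631,-0.05],"angular": [0,0,1.0],"gripper": 1},{"travel": [0.297,-0.631,-0.05],"angular": [0,0,1.0],"gripper": 1},{"travel": [0.297,-0.631,-0.05],"angular": [0,0,1.0],"gripper": 1},{"travel": [0.297,-0.631,-0.05],"angular": [0,0,1.0],"gripper": 1},{"travel": [0.297,-0.631,-0.05],"angular": [0,0,1.0],"gripper": 1}])

```text
t: 4.8
tool_pos: [0.5853, -0.1662, 0.2092]
tool_rot: [0.818, -3.027, -0.003]
contact_force: [-0.1, -0.1, -0.3]
opening: 0.0859
grip_force: 0.0
```

step_arm(targets=[{"travel": [0,0,0],"angular": [0,0,0.064],"gripper": 1},{"travel": [0,0,0],"angular": [0,0,0.064],"gripper": 1},{"travel": [0,0,0],"angular": [0,0,0.064],"gripper": 1},{"travel": [0,0,0],"angular": [0,0,0.064],"gripper": 1}])

```text
t: 5.2
tool_pos: [0.5854, -0.1608, 0.2132]
tool_rot: [0.904, -3.008, -0.001]
contact_force: [0.3, 0.4, -1.0]
opening: 0.0857
grip_force: 0.0
```

Run:
```python
from h import *
d=grab('wrist','w1');g=cv2.convertScaleAbs(d['img'][:,:,::-1],alpha=1.5);cv2.imwrite('pics/w1.png',g)
print(proj(d,[[.5445,-.189,.028],[.6835,-.0975,.032],[.586,-.1616,.014]]),ctrl.get_obs()['tool_pos'])
```

```text
[[281.04681472 140.81037991]
 [280.84281655 278.20517388]
 [281.03635623 182.95224647]] [ 0.58560229 -0.16091306  0.21353102]
```

View pics/w1.png

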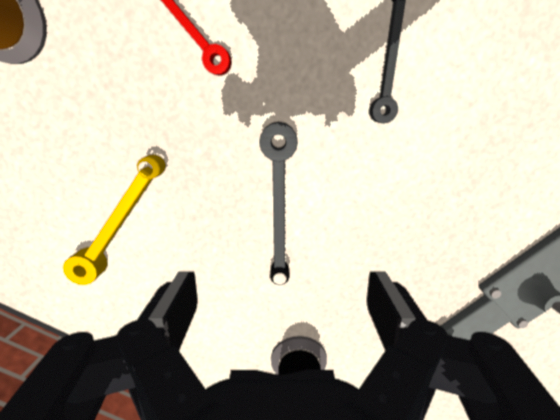

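The wrist view shows the lever centred between the fingers, with its hub at (278,140) and knob at (279,276). That is within 3 px of the prediction.

Run:
```python
from h import *
d=load('w1');h=onz(d,278.2,140.5,.028);k=onz(d,279,277.5,.032);v=k-h;u=v/np.hypot(*v[:2])
print(h,k,np.hypot(*v[:2]),np.degrees(np.arctan2(v[1],v[0])))
b=h+u*.05;p=ctrl.get_obs()['tool_pos'];print(b,(b-p)/.6,(0.003-p[2])/.6)
R=cv2.Rodrigues(ctrl.get_obs()['tool_rot'])[0];print(R.round(3))
```

```text
[ 0.54591025 -0.19172374  0.028     ] [ 0.68392072 -0.09995813  0.032     ] 0.16573418050134855 33.62063629474612
[ 0.58754634 -0.16403917  0.02920675] [ 0.00324008 -0.00521017 -0.30720711] -0.35088503019950085
[[-0.834 -0.551 -0.   ]
 [-0.551  0.834  0.   ]
 [ 0.     0.    -1.   ]]
```

step_arm(targets=[{"travel": [0.003,-0.005,-0.08],"angular": [0,0,0],"gripper": 0.7},{"travel": [0.003,-0.005,-0.16],"angular": [0,0,0],"gripper": 0.7},{"travel": [0.003,-0.005,-0.24],"angular": [0,0,0],"gripper": 0.7},{"travel": [0.003,-0.005,-0.29],"angular": [0,0,0],"gripper": 0.7},{"travel": [0.003,-0.005,-0.32],"angular": [0,0,0],"gripper": 0.7},{"travel": [0.003,-0.005,-0.335],"angular": [0,0,0],"gripper": 0.7},{"travel": [0.003,-0.005,-0.345],"angular": [0,0,0],"gripper": 0.7},{"travel": [0.003,-0.005,-0.345],"angular": [0,0,0],"gripper": 0.7},{"travel": [0.003,-0.005,-0.345],"angular": [0,0,0],"gripper": 0.7}])

```text
t: 6.15
tool_pos: [0.5888, -0.1649, 0.0084]
tool_rot: [-0.904, 3.007, -0.003]
contact_force: [-0.0, 0.1, -0.0]
opening: 0.0597
grip_force: 0.0
```

step_arm(targets=[{"travel": [-0.001,0,-0.008],"angular": [0,0,0],"gripper": 0.7},{"travel": [-0.001,0,-0.008],"angular": [0,0,0],"gripper": 0.3},{"travel": [-0.001,0,-0.008],"angular": [0,0,0],"gripper": 0},{"travel": [-0.001,0,-0.008],"angular": [0,0,0],"gripper": 0},{"travel": [-0.001,0,-0.008],"angular": [0,0,0],"gripper": 0},{"travel": [-0.001,0,-0.008],"angular": [0,0,0],"gripper": 0},{"travel": [-0.001,0,-0.008],"angular": [0,0,0],"gripper": 0}], squeeze=70)

```text
t: 6.85
tool_pos: [0.5874, -0.1647, 0.0026]
tool_rot: [-0.904, 3.008, -0.001]
contact_force: [-1.4, 1.2, 2.9]
opening: 0.0123
grip_force: 71.4
```

step_arm(targets=[{"travel": [0,0,0.03],"angular": [0,0,0],"gripper": 0},{"travel": [0,0,0.07],"angular": [0,0,0],"gripper": 0},{"travel": [0,0,0.12],"angular": [0,0,0],"gripper": 0},{"travel": [0,0,0.18],"angular": [0,0,0],"gripper": 0},{"travel": [0,0,0.24],"angular": [0,0,0],"gripper": 0},{"travel": [0,0,0.29],"angular": [0,0,0],"gripper": 0},{"travel": [0,0,0.32],"angular": [0,0,0],"gripper": 0},{"travel": [0,0,0.32],"angular": [0,0,0],"gripper": 0},{"travel": [0,0,0.32],"angular": [0,0,0],"gripper": 0}])

```text
t: 7.75
tool_pos: [0.5863, -0.1642, 0.1922]
tool_rot: [0.904, -3.007, -0.003]
contact_force: [-0.2, -0.8, -5.0]
opening: 0.0123
grip_force: 70.5
```

step_arm(targets=[{"travel": [-0.001,0.03,0],"angular": [0,0,-0.05],"gripper": 0},{"travel": [-0.004,0.08,0],"angular": [0,0,-0.14],"gripper": 0},{"travel": [-0.007,0.15,0],"angular": [0,0,-0.26],"gripper": 0},{"travel": [-0.011,0.22,0],"angular": [0,0,-0.38],"gripper": 0},{"travel": [-0.014,0.29,0],"angular": [0,0,-0.5],"gripper": 0},{"travel": [-0.017,0.36,0],"angular": [0,0,-0.63],"gripper": 0},{"travel": [-0.02,0.43,0],"angular": [0,0,-0.75],"gripper": 0},{"travel": [-0.023,0.5,0],"angular": [0,0,-0.88],"gripper": 0},{"travel": [-0.025,0.55,0],"angular": [0,0,-0.96],"gripper": 0},{"travel": [-0.027,0.573,0],"angular": [0,0,-1.0],"gripper": 0}])

```text
t: 8.75
tool_pos: [0.5687, 0.1817, 0.1903]
tool_rot: [-0.314, -3.12, 0.001]
contact_force: [-1.6, -0.9, -5.6]
opening: 0.0128
grip_force: 70.3
```

step_arm(targets=[{"travel": [0,0,0],"angular": [0,0,0],"gripper": 0},{"travel": [0,0,0],"angular": [0,0,0],"gripper": 0},{"travel": [0,0,0],"angular": [0,0,0],"gripper": 0}])

```text
t: 9.05
tool_pos: [0.5704, 0.1783, 0.1925]
tool_rot: [-0.317, -3.123, 0.002]
contact_force: [-0.1, 1.0, -4.4]
opening: 0.0126
grip_force: 70.3
```

Run:
```python
from h import *
d=grab('wrist','w2');e=grab('scene','s2');t=grab('top','t2')
S=cv2.resize(e['img'][90:240,200:360,::-1],None,fx=2.5,fy=2.5,interpolation=cv2.INTER_CUBIC)
T=cv2.resize(t['img'][170:300,180:300,::-1],None,fx=2.5,fy=2.5,interpolation=cv2.INTER_CUBIC)
c=np.zeros((600,800,3),np.uint8);c[:375,:400]=S;c[:325,400:700]=T
c[375:600,:400]=cv2.resize(d['img'][:,:,::-1],(400,300))[:225]
cv2.imwrite('pics/c2.png',cv2.convertScaleAbs(d['img'][:,:,::-1],alpha=1.5))
cv2.imwrite('pics/c3.png',cv2.convertScaleAbs(c,alpha=1.5))
o=ctrl.get_obs();print(o['tool_pos'],o['tool_rot'])
```

```text
[0.57092615 0.17832583 0.193719  ] [-3.17823162e-01 -3.12496581e+00  4.98448702e-04]
```

View pics/c2.png

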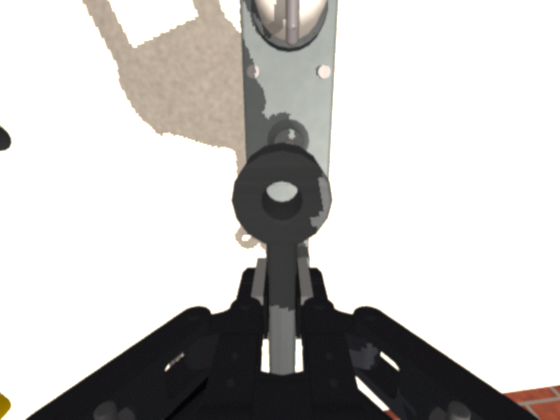

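View pics/c3.png

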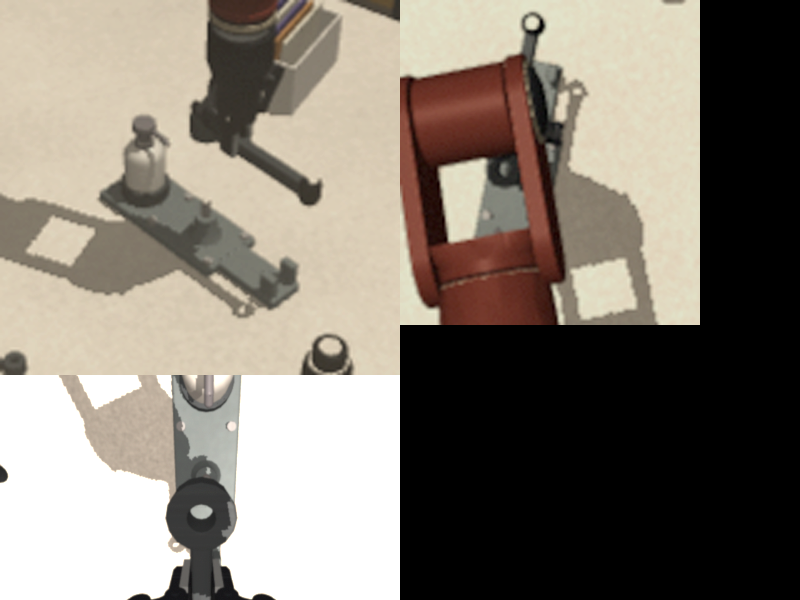

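The wrist view shows the lever's hub centred at (282,195), the pin top at (290,134) and the base edges at roughly u=245 and u=333. The scene view shows the lever hanging level and parallel to the clamp.

Run:
```python
from h import *
d=load('w2')
pin=onz(d,290.5,134,.075)
g=cv2.cvtColor(d['img'],cv2.COLOR_RGB2GRAY)
def edge(us,vs): return np.array([onz(d,u,v,.016)[:2] for u,v in zip(us,vs)])
# right edge: last column darker than 130 in 300..360
vs=np.arange(5,150,5);us=[300+np.argwhere(g[v,300:360]<145).max()+.5 for v in vs]
print(us)
vx,vy,x0,y0=cv2.fitLine(edge(us,vs).astype(np.float32),cv2.DIST_HUBER,0,.001,.001).ravel()
s=np.sign(vx);n=np.array([-vy*s,vx*s]);dist=n@(pin[:2]-[x0,y0])
print('clamp ang',np.degrees(np.arctan2(vy*s,vx*s)),'pin',pin,'dist to edge',dist)
m1=onz(d,253,72,.018);m2=onz(d,325,72,.018);print('bolt line perp',np.degrees(np.arctan2(*(m1-m2)[1::-1]))-90, (m1+m2)/2)
# hub circle
m=(g<60).astype(np.uint8);
ys,xs=[],[]
for v in range(175,225,4):
    r=np.argwhere(g[v,215:350]<75);print(v,215+r.min(),215+r.max(),end='; ')
print()
for z in(.21,.218,.226): print(onz(d,282,195,z))
o=ctrl.get_obs();R=cv2.Rodrigues(o['tool_rot'])[0];print(o['tool_pos'],np.degrees(np.arctan2(R[1,1],R[0,1]))-90,R[:,2])
# predicted hub from grasp
a=np.radians(np.degrees(np.arctan2(R[1,1],R[0,1]))-90);print('hub pred',o['tool_pos'][:2]-.05*np.array([np.cos(a),np.sin(a)]))
k=load('t2');print('knob top view',[onz(k,180+(533-400)/2.5,170+22/2.5,z)[:2] for z in(.222,)])
```

```text
[np.float64(337.5), np.float64(337.5), np.float64(336.5), np.float64(336.5), np.float64(336.5), np.float64(336.5), np.float64(335.5), np.float64(335.5), np.float64(335.5), np.float64(334.5), np.float64(334.5), np.float64(334.5), np.float64(334.5), np.float64(333.5), np.float64(333.5), np.float64(333.5), np.float64(333.5), np.float64(332.5), np.float64(332.5), np.float64(332.5), np.float64(332.5), np.float64(331.5), np.float64(331.5), np.float64(331.5), np.float64(331.5), np.float64(330.5), np.float64(330.5), np.float64(330.5), np.float64(329.5)]
clamp ang -11.723061 pin [0.510795   0.19795963 0.075     ] dist to edge -0.04308774120919946
bolt line perp -191.56527762534773 [0.45812654 0.20829299 0.018     ]
175 239 324; 179 237 327; 183 235 318; 187 234 319; 191 234 329; 195 233 320; 199 232 321; 203 233 322; 207 234 322; 211 235 322; 215 236 319; 219 238 310; 223 241 311; 
[0.52409165 0.18788047 0.21      ]
[0.52185559 0.18833508 0.218     ]
[0.51961953 0.18878969 0.226     ]
[0.57092615 0.17832583 0.193719  ] -11.614538750730446 [-5.35873252e-04 -2.64509897e-04 -9.99999821e-01]
hub pred [0.52194994 0.18839216]
knob top view [array([0.6845767 , 0.15212917])]
```

Run:
```python
from h import *
d=load('w2');e=load('s2')
up=lambda i,u,v,w,h,f:cv2.resize(i[v:v+h,u:u+w,::-1],None,fx=f,fy=f,interpolation=cv2.INTER_CUBIC)
c=np.zeros((500,800,3),np.uint8);A=up(d['img'],255,110,70,45,5);B=up(e['img'],262,158,44,40,10)
t=load('top0');C=up(t['img'],213,222,32,25,10)
c[:225,:350]=A;c[:400,355:795]=B;c[240:490,:320]=C
cv2.imwrite('pics/c4.png',cv2.convertScaleAbs(c,alpha=1.7))
print(ray(d,290,134)); 
P=np.array([.521,.191]);
for x in(t,e,d): print(proj(x,[[*P,.075],[*P,.05],[*P,.016]]).round(1).tolist())
```

```text
(array([0.48873961, 0.19506779, 0.33647965]), array([ 0.08645455,  0.00974981, -1.02891979]))
[[227.0, 237.6], [228.1, 237.5], [229.5, 237.5]]
[[282.1, 170.3], [281.9, 176.1], [281.7, 183.8]]
[[284.8, 147.7], [284.6, 144.3], [284.3, 140.6]]
```

View pics/c4.png

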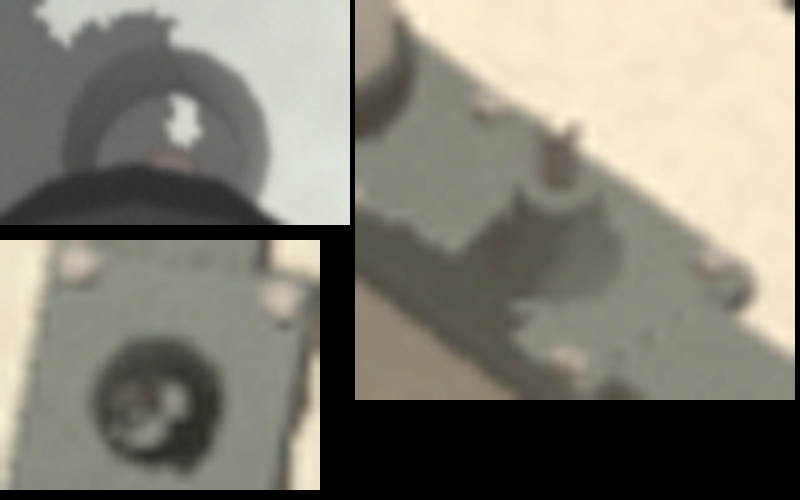

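The zoomed wrist crop shows the bright patch is light on the boss. The boss top is centred near (289.3,143.3) and the pin top near (288.8,146.7).

Run:
```python
from h import *
d=load('w2')
print(onz(d,288.8,146.7,.075),onz(d,289.3,143.3,.05),onz(d,288.2,141.5,.016), 'hub',onz(d,282,195,.218))
t=load('t2' if 0 else 'top0');print(onz(t,226.5,237.5,.075),onz(t,228.3,237.8,.02),ctrl.get_obs()['tool_pos'])
```

```text
[0.52088499 0.19451251 0.075     ] [0.52097809 0.1955216  0.05      ] [0.5227634  0.19480473 0.016     ] hub [0.52185559 0.18833508 0.218     ]
[0.52131349 0.19265901 0.075     ] [0.5199761  0.19447989 0.02      ] [0.57092615 0.17832583 0.193719  ]
```

step_arm(targets=[{"travel": [-0.0015,0.009,-0.01],"angular": [0,0,0],"gripper": 0},{"travel": [-0.0015,0.009,-0.03],"angular": [0,0,0],"gripper": 0},{"travel": [-0.0015,0.009,-0.055],"angular": [0,0,0],"gripper": 0},{"travel": [-0.0015,0.009,-0.08],"angular": [0,0,0],"gripper": 0},{"travel": [-0.0015,0.009,-0.105],"angular": [0,0,0],"gripper": 0},{"travel": [-0.0015,0.009,-0.125],"angular": [0,0,0],"gripper": 0},{"travel": [-0.0015,0.009,-0.135],"angular": [0,0,0],"gripper": 0},{"travel": [-0.0015,0.009,-0.14],"angular": [0,0,0],"gripper": 0},{"travel": [-0.0015,0.009,-0.14],"angular": [0,0,0],"gripper": 0},{"travel": [-0.0015,0.009,-0.14],"angular": [0,0,0],"gripper": 0}])

```text
t: 10.2
tool_pos: [0.5706, 0.1848, 0.1109]
tool_rot: [0.316, 3.124, 0.001]
contact_force: [0.6, 0.0, -5.4]
opening: 0.0124
grip_force: 70.3
```

step_arm(targets=[{"travel": [0,0,0],"angular": [0,0,0],"gripper": 0},{"travel": [0,0,0],"angular": [0,0,0],"gripper": 0},{"travel": [0,0,0],"angular": [0,0,0],"gripper": 0},{"travel": [0,0,0],"angular": [0,0,0],"gripper": 0}])

```text
t: 10.6
tool_pos: [0.5701, 0.1847, 0.1103]
tool_rot: [0.316, 3.125, 0.0]
contact_force: [-0.5, -0.6, -4.2]
opening: 0.0126
grip_force: 70.3
```

Run:
```python
from h import *
d=grab('wrist','w5');e=grab('scene','s5')
up=lambda i,u,v,w,h,f:cv2.resize(i[v:v+h,u:u+w,::-1],None,fx=f,fy=f,interpolation=cv2.INTER_CUBIC)
c=np.zeros((560,800,3),np.uint8);A=up(d['img'],215,130,130,120,3);B=up(e['img'],240,125,100,90,4)
c[:360,:390]=A;c[:360,395:795]=B;cv2.imwrite('pics/c5.png',cv2.convertScaleAbs(c,alpha=1.7))
P=[.521,.194];z=.105
print(proj(d,[[*P,.075],[*P,.05],[*P,.105],[*P,.133]]).round(1).tolist(),proj(e,[[*P,.075],[*P,.105],[*P,.133]]).round(1).tolist(),ctrl.get_obs())
```

```text
[[280.5, 166.3], [280.6, 159.5], [280.3, 177.4], [280.1, 192.3]] [[282.6, 169.8], [282.8, 162.7], [283.0, 155.9]] {'t': 10.7, 'q': array([ 1.89135178e-01,  9.56065680e-02,  1.77718206e+00,  2.48474381e-06,
        1.26872475e+00, -1.18013891e+00]), 'dq': array([-1.45139269e-05,  1.05211064e-03, -1.65119646e-03, -3.38677389e-04,
        3.07810385e-04, -1.48098216e-03]), 'effort': array([ 3.63138888e-04, -4.13077891e+01, -3.69053149e+01, -3.63682942e-03,
       -9.91769484e-03,  9.77821429e-06]), 'tool_pos': array([0.57000967, 0.18466096, 0.11018528]), 'tool_rot': array([3.16008595e-01, 3.12558313e+00, 3.91673459e-05]), 'contact_force': array([ 0.21677907,  0.42975808, -3.72845381]), 'wrist_torque': array([-0.0098905 ,  0.01941614, -0.01113869]), 'grip_force': 70.3313398361206, 'opening': 0.012766977805276416}
```

View pics/c5.png

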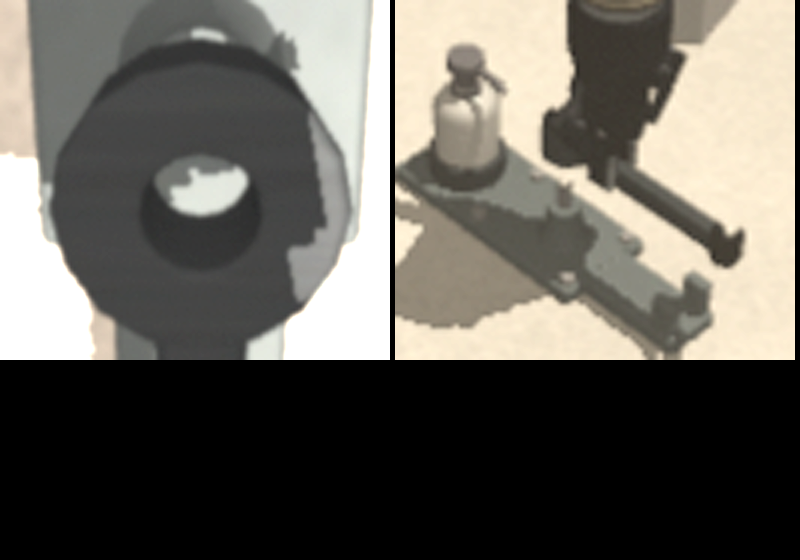

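The wrist view shows the hub (201,212 in the crop) laterally in line with the boss and about 2–3 mm too far towards the yoke. In the scene view the lever is level above the pin and the cap is up. I'll make a small correction, let it settle, and hand in.

step_arm(targets=[{"travel": [-0.004,0.001,-0.002],"angular": [0,0,0],"gripper": 0},{"travel": [-0.004,0.001,-0.002],"angular": [0,0,0],"gripper": 0},{"travel": [-0.004,0.001,-0.002],"angular": [0,0,0],"gripper": 0},{"travel": [-0.004,0.001,-0.002],"angular": [0,0,0],"gripper": 0},{"travel": [-0.004,0.001,-0.002],"angular": [0,0,0],"gripper": 0},{"travel": [-0.004,0.001,-0.002],"angular": [0,0,0],"gripper": 0},{"travel": [-0.004,0.001,-0.002],"angular": [0,0,0],"gripper": 0},{"travel": [-0.004,0.001,-0.002],"angular": [0,0,0],"gripper": 0}])

```text
t: 11.5
tool_pos: [0.5676, 0.1853, 0.1089]
tool_rot: [0.316, 3.126, 0.0]
contact_force: [0.2, 0.1, -3.8]
opening: 0.0122
grip_force: 70.3
```

```bash
python3 -c "
from station import ctrl
print(ctrl.get_obs()['tool_pos']); print(ctrl.finish_job())"
```

```text
[0.56763724 0.18526997 0.10893297]
the job is handed in; nothing more can be done
None
```

I pressed the oil pump cap fully down and let it spring back, then picked the lever up at its balance point; it is held level about 3 cm above the pin, arm towards the yoke, and the job is handed in (the system gave no verdict; I estimate the hub is within a few mm of the pin's axis).

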